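Jack the footbridge piers up to their deck

ROBOT

A 6-joint arm with a two-finger parallel gripper is mounted at the origin on the work surface. World frame = base frame: x ahead of the robot, y to its left, z up, the work surface at z = 0. Lengths are in m, angles in rad, forces in N, time in s.
With the tool pointing down it reaches from about 0.35 to 0.8 m from the base axis. Payload 7.3 kg.
Tool frame: the origin (TCP) lies between the finger pads; the fingertips stand 25 mm ahead of it and the grasp point (between the pads) lies 6 mm ahead of it (r.tip_extent is the distance from the TCP to the fingertips, in m); z points along the fingers, y is the direction in which the jaws open and shut (so a half turn about z gives the same grasp; the last joint's range is limited). The gripper opens to 85 mm and grips with 20 to 120 N. Pads are 22 mm wide; open, the fingers measure 114 mm over their backs; the gripper's body (76 mm by 85 mm) begins 54 mm behind the grasp point. The pads swing forward as they close: fully open they stand 13 mm farther back than shut.
Start: joints at [1.09, 0.342, 1.524, -0, 1.275, -0.146], TCP at [0.172, 0.496, 0.256] pointing down, gripper open.
Joint ranges: [-2.53, 2.53], [-0.77, 2.02], [0.04, 2.7], [-1, 4.14], [0.28, 2.66], [-3.11, 3.11]. Speed limits (rad/s): [2.57, 2.57, 3.14, 3.14, 3.14, 3.14].

INTERFACE

Orientations are given as a unit quaternion [x, y, z, w].
In Python, from workcell import r, command_gripper, optics gives the robot as it stands. The module is installed in compiled form; this text tells all that it offers. Calls block until the motion is done:
- r.reach(position, orientation): joint-space move of the TCP to a pose.
- r.move_straight(position, orientation=None, speed=0.15, max_force=None): straight line of the TCP; orientation=None keeps the orientation; speed is the mean speed in m/s. With max_force (N) it stops when the force on the tool has changed by that much, and returns True; else False.
- r.movej(angles): joint-space move.
- command_gripper(opening, force=None): finger opening in m; force is the grip in N (None keeps the last); returns when the fingers have stopped.
- r.hold(seconds).
- r.solve_ik(position, orientation): joint angles nearest the present ones, or None.
- r.read_state(): the state.
- optics.get_image(name): name is "scene" or "top" or "wrist"; returns (picture, depth): 400x640x3 uint8, red, green, blue; 400x640 float32, m along the optical axis (not along the pixel's ray), 0 where there is no reading.
- optics.camera_model(name): a dict with "K" (3x3 intrinsics, pixels), "R" (3x3) and "t" (3): a world point X has camera coordinates R X + t; the wrist camera has in their place "tool_from_camera" (4x4, takes a point from camera to tool coordinates, whose origin is the TCP and whose axes are the flange's). Camera axes: x right, y down, z forward; pixel columns grow to the right and rows downward; lengths in m; the calibration is good to about 2 mm. A picture is of the moment at which its call begins: read the wrist's pose just before it. camera_model takes no time and is no camera call.
A pose or a line that the arm cannot do raises r.PlanningError and nothing moves.
- r.finish_job(): hands the job in, once; it reports no verdict.
The state is a dict: "time_s": time; "joint_positions": joint angles; "dq": joint speeds; "tau": joint torques, N m; "eef_pos": TCP position; "eef_rot": TCP orientation; "contact_force": force on the tool from outside, world axes, zero at the start; "torque": the same for the moment, N m; "grip_width": finger opening in m.
Only numpy, scipy, OpenCV 4.12 (cv2) and the standard library are available. Lean on these libraries where they do the work, as an engineer would, in place of code of your own. Each camera call takes 0.05 s, during which the arm holds its last target.

TASK

Glue-up of the model footbridge: put the sanding block that lies on the screw jack's platform away in the plywood tray, then stand every bridge pier there is upright on the platform, in a row midway under where the deck will span between the two towers, and lay the deck the right way up on the towers' seats, between their side cheeks. After that raise the jack by its knob until the piers just touch the deck, without lifting it off its seats by more than a hair. Last of all, turn the dimmer dial of the cure lamp fully clockwise to its end stop; leave the other things on the bench alone.

Things in the scene. Friction and masses are not known exactly. Their poses are not given: they have to be found in the camera images.
- platform_top (a point): centre of the upper face of the jack's flat aluminium platform, 110 mm (its x) by 190 mm (its y), which rises with the jack; starts fully lowered, 62 mm above the table, and can rise 42 mm
- jack_knob_grip (a point): black knob, axis upright, on the grey gearbox on the jack's near side (-x), 150 mm from the platform's centre; point on the axis at grip height, 67 mm above the table; turns with the knob. Its grip is a bar 53 mm long in the point's x, 14 mm thick in y, top 7 mm above and bottom 23 mm below the point, on a disc of 56 mm diameter; room for open fingers all round
- jack_knob (a joint): turn of the jack knob in rad, 0 (as it starts, platform fully down) to 6.0; clockwise seen from above is positive and raises the platform by 7 mm per rad; stiff (about 0.15 N m, a little more under load), and it stays where it is left
- seat_mid (a point): fixed point midway between the two model towers' seats, at the seats' height (151 to 163 mm above the table, varies); y along the span, x across. Each seat begins 110 mm from here along +-y and is 58 mm long up to the upper storey (64 mm higher); two cheeks 10 mm high leave 70 mm between them in x for the deck. The jack's platform lies below, parallel, centred within 6 mm
- deck: wooden footbridge deck, a trough 290 mm long (its y), 60 mm wide (its x), 42 mm high: slab 12 mm thick with a parapet 5 mm thick along each long edge, open above; about 0.3 kg; starts on the table right way up; origin at the centre of its flat underside, z up. Seated, its origin is at seat_mid, its y along seat_mid's y, either way round
- pier0: one of up to four identical wooden bridge piers (absent ones read None): foot 46 x 44 mm and 8 mm thick, upright shaft 28 mm in its own x by 34 mm in its own y (46 mm in y at the very top), 75 mm tall over all, about 80 g; starts upright on the table; origin at the centre of its underside, z up
- pier1: one of up to four identical wooden bridge piers (absent ones read None): foot 46 x 44 mm and 8 mm thick, upright shaft 28 mm in its own x by 34 mm in its own y (46 mm in y at the very top), 75 mm tall over all, about 80 g; starts upright on the table; origin at the centre of its underside, z up
- pier2: one of up to four identical wooden bridge piers (absent ones read None): foot 46 x 44 mm and 8 mm thick, upright shaft 28 mm in its own x by 34 mm in its own y (46 mm in y at the very top), 75 mm tall over all, about 80 g; starts upright on the table; origin at the centre of its underside, z up
- pier3: one of up to four identical wooden bridge piers (absent ones read None): foot 46 x 44 mm and 8 mm thick, upright shaft 28 mm in its own x by 34 mm in its own y (46 mm in y at the very top), 75 mm tall over all, about 80 g; starts upright on the table; origin at the centre of its underside, z up
- sander: cork sanding block 100 mm (its x) by 45 mm (its y) by 40 mm high, about 120 g; starts on the jack platform; origin at the centre of its underside
- tray_in (a point): centre of the inner floor of the fixed plywood tray, inside 160 mm (its x) by 115 mm (its y), floor 5 mm above the table, rim 26 mm above the table
- dial_grip (a point): black dial with upright axis on top of the grey dimmer box (110 x 100 x 38 mm, fixed on the table); this point is on the axis at the height to grip, 75 mm above the table; its grip is a bar 49 mm long in this point's x, 14 mm thick in its y, top 7 mm above this point and bottom 23 mm below; it turns with the dial
- dial (a joint): turn of the dimmer dial in rad, clockwise from above is positive; 2.6 is the clockwise end stop (full); starts between 0 and 0.9; light (0.05 N m), stays where it is left
- glue: bystander: glue bottle, to be left alone; origin at the centre of its underside
- tree_a: bystander: taller model tree, to be left alone; origin at the centre of its underside
- tree_b: bystander: shorter model tree, to be left alone; origin at the centre of its underside
- house: bystander: model house, to be left alone; origin at the centre of its underside
- car: bystander: model car, to be left alone; origin at the centre of its underside
There are look-alikes about, which are no part of the job. What is shaped like the sander but pink is not meant.

How it is judged:
By the outcome, as a careful person would: the job done as asked, in the order asked, and still so for the second after the job is handed in, with the robot touching nothing.
Of pier0, pier1, pier2, pier3 only 2 to 4 are there at a start; the rules pass over those that are not, and their reading is None.
At some moment in a run one of sander, deck may be knocked a few centimetres aside while the robot is not near it.
It also fails if it takes over 210 s, if anything falls off the work surface, if the arm or the gripper's body presses on something with over 40 N, if the wrist force passes 120 N, or if a joint passes its speed limit or range.

## Working session

There is one attempt and no reset: what is moved stays moved. The work goes in short steps, each a Python script; the robot and the scene stay as the last script left them, time stands still between calls to the robot, and variables do not carry over. Pictures are saved under pics/ and viewed, and the job is handed in when it is done.

```bash
mkdir -p pics; ls; python3 - <<'E'
from workcell import r, command_gripper, optics
import cv2, numpy as np
s=r.read_state(); print(s['time_s'],s['eef_pos'],s['eef_rot'],s['grip_width'],r.tip_extent)
for n in ("scene","top","wrist"):
    im,d=optics.get_image(n); cv2.imwrite(f"pics/{n}0.png",im[:,:,::-1]); np.save(f"pics/{n}0_d.npy",d)
    m=optics.camera_model(n); print(n,{k:np.round(v,4).tolist() for k,v in m.items()}, (d>0).mean())
E
```

```text
pics
0.0 [0.17232916 0.49552761 0.25562001] [ 1.66616850e-01  9.86021413e-01 -7.37461775e-04 -2.32733830e-04] 0.08525564522174547 0.025
scene {'K': [[519.5764, 0.0, 319.6726], [0.0, 519.5764, 197.2825], [0.0, 0.0, 1.0]], 'R': [[-0.1632, 0.9865, -0.0138], [0.832, 0.1301, -0.5392], [-0.5301, -0.0995, -0.842]], 't': [0.082, -0.3802, 2.1331]} 0.9958984375
top {'K': [[407.0369, 0.0, 319.2415], [0.0, 407.0369, 202.1995], [0.0, 0.0, 1.0]], 'R': [[-0.0148, -0.9996, -0.0252], [-0.9809, 0.0194, -0.1938], [0.1942, 0.0218, -0.9807]], 't': [0.0516, 0.5236, 1.0891]} 0.99609765625
wrist {'K': [[331.1099, 0.0, 319.8035], [0.0, 331.1099, 194.8629], [0.0, 0.0, 1.0]], 'tool_from_camera': [[-0.0006, -0.9624, -0.2716, 0.0673], [1.0, -0.0007, 0.0002, -0.0005], [-0.0004, -0.2716, 0.9624, -0.1172], [0.0, 0.0, 0.0, 1.0]]} 0.9959609375
```

View pics/scene0.png

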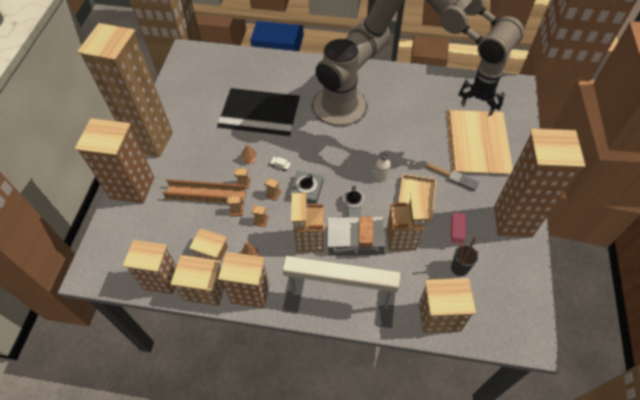

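View pics/top0.png

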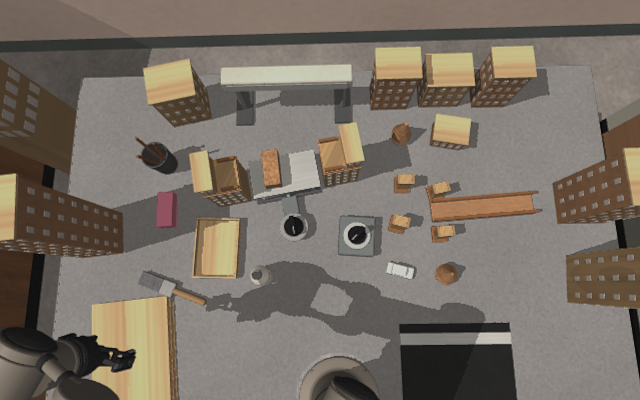

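View pics/wrist0.png

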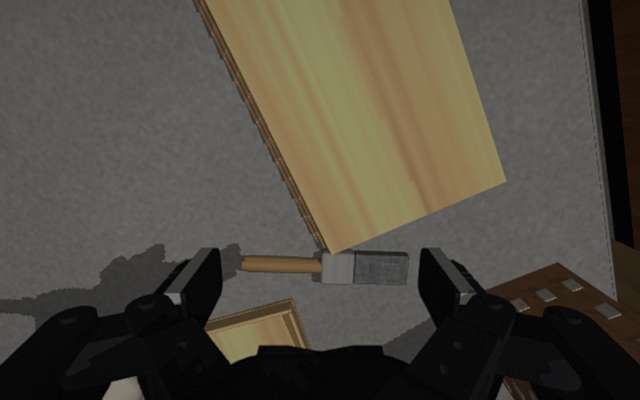

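```bash
cat > h.py <<'E'
from workcell import r, command_gripper, optics
import cv2, numpy as np
from scipy.spatial.transform import Rotation as Ro
def cloud(n,d,m,pose=None):
    K=m['K']; v,u=np.mgrid[0:400,0:640]
    P=np.stack([(u-K[0,2])/K[0,0]*d,(v-K[1,2])/K[1,1]*d,d],-1)
    if 'R' in m: W=(P-m['t'])@m['R']
    else:
        T=m['tool_from_camera']; W=P@T[:3,:3].T+T[:3,3]
        W=W@Ro.from_quat(pose[1]).as_matrix().T+pose[0]
    W[d<=0]=np.nan
    return W
def shot(n,tag=None):
    s=r.read_state(); im,d=optics.get_image(n); m=optics.camera_model(n)
    W=cloud(n,d,{k:np.array(x) for k,x in m.items()},(s['eef_pos'],s['eef_rot']))
    if tag: cv2.imwrite(f"pics/{tag}.png",im[:,:,::-1]); np.save(f"pics/{tag}_W.npy",W)
    return im,W
def quat(yaw): # tool down, tool x at angle yaw in world; tool y = yaw-90deg
    return (Ro.from_euler('z',yaw)*Ro.from_euler('x',np.pi)).as_quat()
E
python3 - <<'E'
from h import *
for n in ("scene","top"):
    d=np.load(f"pics/{n}0_d.npy"); m={k:np.array(x) for k,x in optics.camera_model(n).items()}
    W=cloud(n,d,m); np.save(f"pics/{n}0_W.npy",W)
W=np.load("pics/top0_W.npy")
for u,v in [(271,168),(300,175),(404,180),(439,187),(399,219),(443,230),(485,207),(166,205),(293,226),(357,235),(215,247),(225,180),(340,160),(300,290),(230,230)]: print(u,v,W[v,u].round(3))
im=cv2.imread("pics/top0.png"); cv2.imwrite("pics/topc1.png",cv2.resize(im[110:300,140:340],None,fx=4,fy=4)[:600,:800]);cv2.imwrite("pics/topc2.png",cv2.resize(im[110:260,340:540],None,fx=4,fy=4)[:600,:800])
E
```

```text
271 168 [0.613 0.172 0.1  ]
300 175 [0.602 0.095 0.062]
404 180 [ 0.578 -0.193  0.075]
439 187 [ 0.556 -0.288  0.073]
399 219 [ 0.47  -0.174  0.072]
443 230 [ 0.438 -0.291  0.071]
485 207 [ 0.509 -0.432  0.01 ]
166 205 [0.527 0.48  0.041]
293 226 [0.456 0.115 0.072]
357 235 [ 0.427 -0.058  0.079]
215 247 [0.408 0.345 0.006]
225 180 [0.567 0.283 0.157]
340 160 [ 0.613 -0.015  0.16 ]
300 290 [ 0.284  0.102 -0.001]
230 230 [0.457 0.304 0.004]
```

View pics/topc1.png

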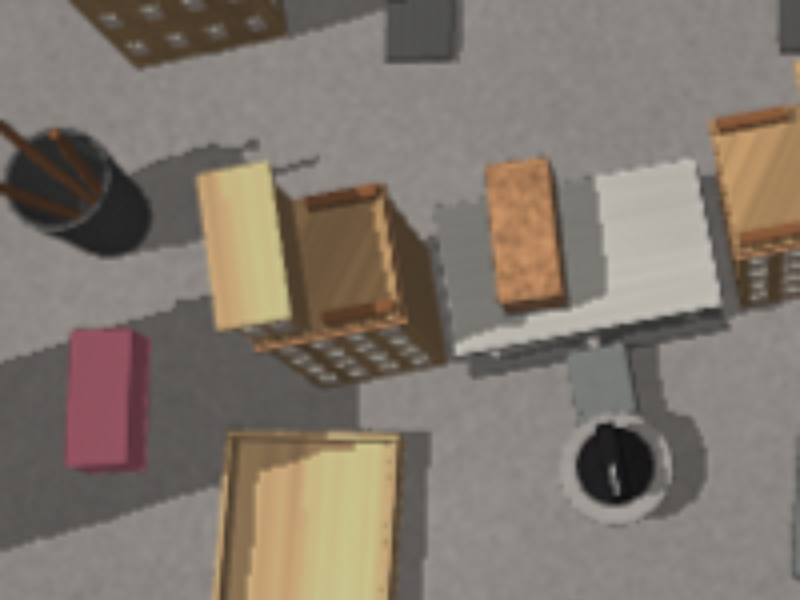

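View pics/topc2.png

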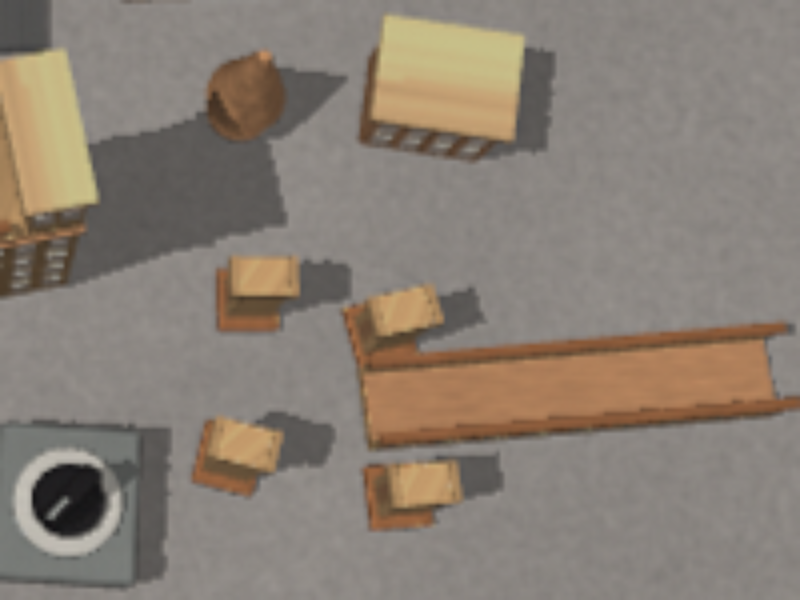

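```bash
cat >> h.py <<'E'
def rect(W,lo,hi,box,im=None,cond=None,q=None):
    """min area rect of points with z in lo..hi within box (x0,x1,y0,y1); long-side yaw"""
    m=(W[...,2]>lo)&(W[...,2]<hi)&(W[...,0]>box[0])&(W[...,0]<box[1])&(W[...,1]>box[2])&(W[...,1]<box[3])
    if cond is not None: m&=cond
    m=m.astype(np.uint8); n,l,st,c=cv2.connectedComponentsWithStats(m)
    if n<2: return None
    k=1+np.argmax(st[1:,4]); P=W[l==k]
    (c,sz,a)=cv2.minAreaRect((P[:,:2]*1000).astype(np.float32))
    a=np.radians(a)
    if sz[0]<sz[1]: a+=np.pi/2; sz=sz[::-1]
    a=(a+np.pi/2)%np.pi-np.pi/2
    return np.round(np.array(c)/1000,4),np.round(sz,1),round(a,3),round(float(np.median(P[:,2])),4),len(P)
E
python3 - <<'E'
from h import *
for n in("top","scene"):
    W=np.load(f"pics/{n}0_W.npy"); print(n)
    B=lambda x,y,a=.05,b=None:(x-a,x+a,y-(b or a),y+(b or a))
    for nm,z0,z1,b in [("p0",.065,.085,B(.578,-.193)),("p1",.065,.085,B(.556,-.288)),("p2",.065,.085,B(.47,-.174)),("p3",.065,.085,B(.438,-.291)),
      ("sander",.092,.112,B(.613,.172,.08)),("plat",.055,.068,B(.6,.14,.09,.12)),("knob",.066,.082,B(.456,.115,.04)),("dial",.074,.09,B(.427,-.058,.04)),
      ("deck",.035,.05,B(.51,-.43,.08,.2)),("deckslab",.006,.02,B(.51,-.43,.06,.2)),("tray",.018,.034,B(.42,.34,.12)),("trayfl",.0028,.010,B(.42,.34,.08)),
      ("seatL",.15,.167,B(.57,.283,.1)),("seatR",.15,.167,B(.61,-.01,.1)),("upL",.2,.24,B(.57,.31,.1)),("upR",.2,.24,B(.61,-.03,.1))]:
        print(nm,rect(W,z0,z1,b))
E
```

```text
top
p0 (array([ 0.581 , -0.1983]), array([46.2, 28.8]), np.float64(1.568), 0.0742, 189)
p1 (array([ 0.5547, -0.2932]), array([46.8, 28.3]), np.float64(-1.385), 0.0742, 185)
p2 (array([ 0.4643, -0.1786]), array([46.6, 28.5]), np.float64(1.28), 0.0745, 189)
p3 (array([ 0.4349, -0.2975]), array([48., 28.]), np.float64(-1.514), 0.0743, 192)
sander (array([0.6149, 0.173 ]), array([100.8,  45.3]), np.float64(0.11), 0.1016, 585)
plat (array([0.6066, 0.1417]), array([190.1, 111. ]), np.float64(-1.4), 0.0617, 2022)
knob (array([0.4592, 0.1159]), array([52.9, 14. ]), np.float64(0.171), 0.073, 100)
dial (array([ 0.4302, -0.0595]), array([47.9, 13.3]), np.float64(-0.798), 0.0812, 95)
deck (array([ 0.4809, -0.4228]), array([290.6,   8.6]), np.float64(-1.504), 0.042, 321)
deckslab (array([ 0.5316, -0.4192]), array([293.1, 102.2]), np.float64(-1.474), 0.0127, 1652)
tray (array([0.4054, 0.3374]), array([169.7, 125.8]), np.float64(-0.035), 0.0248, 432)
trayfl (array([0.4126, 0.3405]), array([147.6, 112.5]), np.float64(-0.04), 0.0052, 1563)
seatL (array([0.578 , 0.2966]), array([98.9, 95.7]), np.float
[... 964 characters left out ...]
1)
deck (array([ 0.5453, -0.4786]), array([177.6,  15.2]), np.float64(-1.516), 0.0404, 115)
deckslab (array([ 0.5012, -0.4234]), array([292.5,  41.5]), np.float64(-1.494), 0.0117, 578)
tray (array([0.3849, 0.2947]), array([129.9,  42. ]), np.float64(-0.079), 0.0226, 61)
trayfl (array([0.4058, 0.3811]), array([128.2,  27.7]), np.float64(-0.038), 0.0057, 86)
seatL (array([0.5844, 0.2971]), array([99.8, 98.6]), np.float64(0.165), 0.1574, 502)
seatR (array([ 0.6378, -0.0124]), array([97.9, 94.3]), np.float64(0.16), 0.1578, 462)
upL (array([0.577 , 0.3248]), array([105.2,  46.7]), np.float64(0.166), 0.221, 441)
upR (array([ 0.6411, -0.0422]), array([108.4,  44.1]), np.float64(0.183), 0.2212, 440)
```

```bash
cat >> h.py <<'E'
def best(p,yaw,q6pref=0.0):
    """choose yaw or yaw+pi so that q6 nearest q6pref"""
    j1=np.arctan2(p[1],p[0]); o=[]
    for k in (-1,0,1,2):
        y=yaw+k*np.pi; q6=j1+np.pi/2-y
        if abs(q6)<3.0: o.append((abs(q6-q6pref),y))
    return min(o)[1]
def reach(x,y,z,yaw): r.reach([x,y,z],quat(yaw))
def line(x,y,z,yaw,speed=0.15,mf=None): return r.move_straight([x,y,z],quat(yaw),speed,mf)
def st(*k):
    s=r.read_state(); print('t=%.1f'%s['time_s'],'pos',s['eef_pos'].round(4),'w %.4f'%s['grip_width'],'F',np.round(s['contact_force'],1),'T',np.round(s['torque'],2),'q6 %.2f'%s['joint_positions'][5]); return s
E
python3 - <<'E'
from h import *
y=best((.61,.16),.11); reach(.61,.16,.36,y); st()
im,W=shot("wrist","w1")
B=lambda x,y,a=.05,b=None:(x-a,x+a,y-(b or a),y+(b or a))
for nm,z0,z1,b in [("sander",.092,.112,B(.613,.172,.08)),("plat",.055,.068,B(.6,.14,.09,.12)),("knob",.066,.082,B(.456,.115,.04)),("upL",.2,.24,B(.57,.31,.1)),("upR",.2,.24,B(.61,-.03,.1)),("seatL",.15,.162,B(.57,.283,.1)),("cheeks",.162,.18,B(.57,.283,.1)),("seatR",.15,.162,B(.61,-.01,.1))]: print(nm,rect(W,z0,z1,b))
E
```

```text
t=2.2 pos [0.6096 0.161  0.3599] w 0.0854 F [-0.3 -0.1 -1.3] T [ 0.02 -0.01 -0.02] q6 -1.55
sander (array([0.6168, 0.1732]), array([99.1, 45. ]), np.float64(0.106), 0.1014, 3293)
plat (array([0.6086, 0.1416]), array([190.1, 110.2]), np.float64(-1.398), 0.0615, 10268)
knob (array([0.4631, 0.1162]), array([48.7, 14.1]), np.float64(0.174), 0.0733, 615)
upL (array([0.5755, 0.3256]), array([100.6,  47.7]), np.float64(0.166), 0.2229, 8465)
upR (array([ 0.6397, -0.0414]), array([100.7,  47.6]), np.float64(0.174), 0.2225, 8317)
seatL (array([0.5801, 0.2972]), array([99.3, 96. ]), np.float64(-1.399), 0.1588, 5498)
cheeks (array([0.5778, 0.3079]), array([90. ,  8.8]), np.float64(0.091), 0.1714, 892)
seatR (array([ 0.6343, -0.0128]), array([100.1,  96.2]), np.float64(-1.398), 0.1586, 5428)
```

View pics/w1.png

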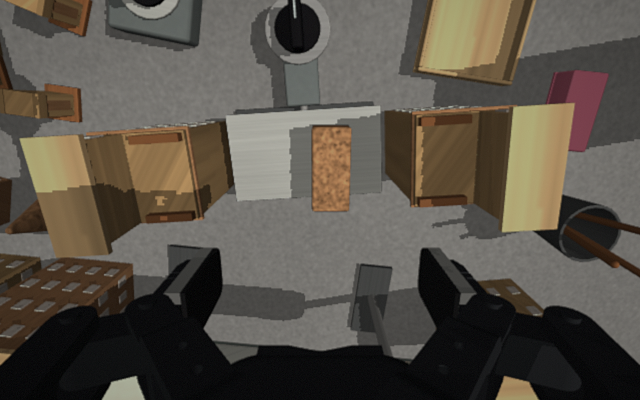

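```bash
python3 - <<'E'
from h import *
y=best((.61,.17),.108)
line(.616,.1732,.20,y,.25)
print(line(.616,.1732,.093,y,.15,8)); st()
command_gripper(.02,30); st()
line(.616,.1732,.20,y,.2); st()
shot("wrist","w2")
E
```

```text
False
t=3.9 pos [0.6169 0.1733 0.0944] w 0.0855 F [-0.  -1.2  0.1] T [-0.08 -0.01 -0.05] q6 -1.52
t=4.3 pos [0.6164 0.1733 0.0938] w 0.0444 F [0.4 0.4 5.9] T [-0.02  0.13  0.06] q6 -1.52
t=5.0 pos [0.6152 0.173  0.1985] w 0.0449 F [-0.5 -0.3 -1.4] T [-0.03  0.01  0.03] q6 -1.52
```

View pics/w2.png

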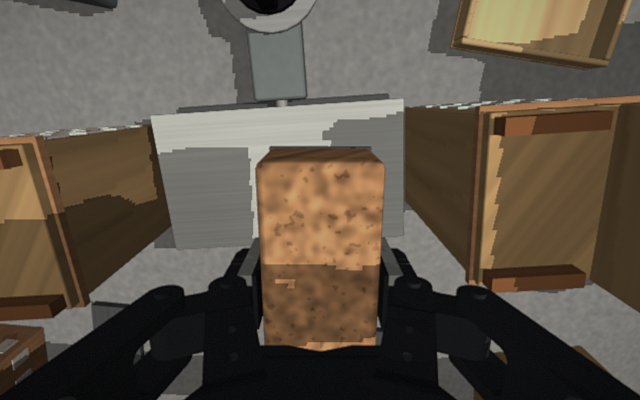

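```bash
python3 - <<'E'
from h import *
ty=best((.407,.337),-.037)
y0=best((.61,.17),.108)
print(y0,ty)
line(.616,.1732,.28,y0,.25)
reach(.43,.25,.26,ty)
line(.407,.3374,.16,ty,.25)
print(line(.407,.3374,.038,ty,.12,8)); st()
command_gripper(.062); 
line(.407,.3374,.20,ty,.25); st()
shot("wrist","w3"); 
E
```

```text
3.249592653589793 3.104592653589793
False
t=8.2 pos [0.4075 0.3377 0.0388] w 0.0445 F [ 0.3  0.8 -1.7] T [ 0.01 -0.01  0.02] q6 -0.99
t=9.3 pos [0.4063 0.337  0.1988] w 0.0624 F [-0.2  0.7 -0.1] T [-0.    0.   -0.01] q6 -0.99
```

View pics/w3.png

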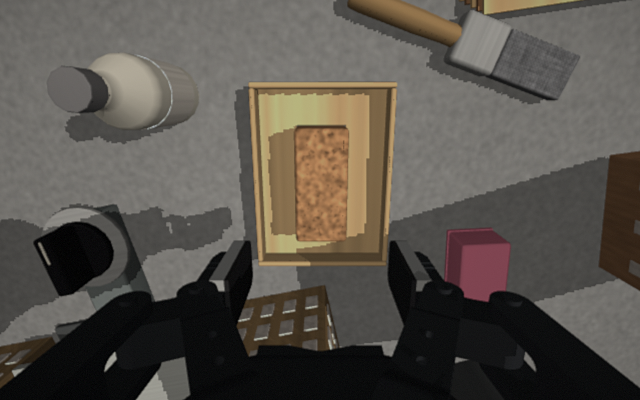

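```bash
python3 - <<'E'
from h import *
command_gripper(.085)
reach(.46,-.24,.36,0.0); st()
im,W=shot("wrist","w4")
W0=np.load("pics/top0_W.npy")
B=lambda x,y,a=.05,b=None:(x-a,x+a,y-(b or a),y+(b or a))
for nm,z0,z1,b in [("p0",.068,.085,B(.578,-.193)),("p1",.068,.085,B(.556,-.288)),("p2",.068,.085,B(.47,-.174)),("p3",.068,.085,B(.438,-.291)),("dial",.074,.09,B(.427,-.058,.04)),("deck",.035,.05,B(.51,-.43,.08,.2))]: print(nm,rect(W,z0,z1,b))
E
```

```text
t=11.9 pos [ 0.4602 -0.2394  0.3598] w 0.0850 F [ 0.7 -0.2 -0. ] T [ 0.   -0.01  0.02] q6 0.94
p0 (array([ 0.5841, -0.1978]), array([46.3, 28.4]), np.float64(1.544), 0.0745, 1119)
p1 (array([ 0.5578, -0.2926]), array([46.1, 28. ]), np.float64(-1.369), 0.0744, 1049)
p2 (array([ 0.4674, -0.1783]), array([46. , 28.5]), np.float64(1.296), 0.0745, 886)
p3 (array([ 0.4379, -0.2971]), array([46.2, 28.6]), np.float64(-1.513), 0.0745, 854)
dial (array([ 0.4344, -0.0598]), array([49.1, 14.4]), np.float64(-0.777), 0.0813, 466)
deck (array([ 0.5379, -0.4202]), array([292.7,   8.2]), np.float64(-1.503), 0.0419, 1552)
```

View pics/w4.png

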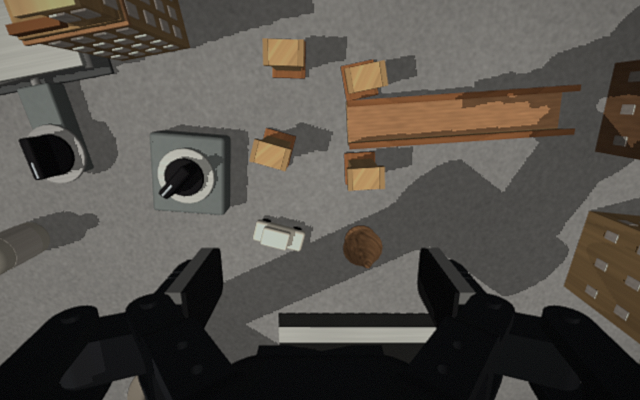

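```bash
cat >> h.py <<'E'
PC=np.array([.6088,.1418]); YA=.172
def slot(s): return PC+s*np.array([-np.sin(YA),np.cos(YA)])
def pick_pier(p,a):
    y=best(p,a); reach(p[0],p[1],.17,y); command_gripper(.050,30)
    f=line(p[0],p[1],.073,y,.15,6); 
    if f: print("contact at pick")
    command_gripper(.015,30); s=st()
    line(p[0],p[1],.33,y,.35)
    return s['grip_width']
def place_pier(s):
    q=slot(s); y=best(q,np.pi/2+YA)
    reach(q[0],q[1],.33,y); line(q[0],q[1],.16,y,.3)
    f=line(q[0],q[1],.1355,y,.08,5); print('contact',f); st()
    command_gripper(.045); line(q[0],q[1],.33,y,.35)
E
python3 - <<'E'
from h import *
pick_pier((.5836,-.198),1.556); st(); place_pier(.072); st()
reach(.56,.13,.36,best((.56,.13),.172))
im,W=shot("wrist","w5")
print(rect(W,.128,.142,(.5,.7,.0,.3)),slot(.072)); print(rect(W,.055,.067,(.5,.7,.0,.3)))
E
```

```text
t=14.8 pos [ 0.5842 -0.1983  0.0743] w 0.0272 F [-0.2 -0.6  4.7] T [0.04 0.03 0.03] q6 -0.44
t=15.6 pos [ 0.5829 -0.1977  0.3278] w 0.0276 F [ 0.  -0.1 -2.4] T [0.01 0.04 0.03] q6 -0.44
contact True
t=18.2 pos [0.5968 0.2128 0.1359] w 0.0271 F [-1.1 -0.8  5.2] T [-0.11  0.25 -0.02] q6 0.05
t=19.3 pos [0.5963 0.2127 0.3298] w 0.0451 F [-0.   0.6 -0.9] T [0.02 0.03 0.01] q6 0.05
(array([0.5976, 0.2123]), array([46.4, 28.9]), np.float64(-1.397), 0.1363, 1158) [0.59647697 0.2127376 ]
(array([0.6083, 0.1412]), array([190. , 110.2]), np.float64(-1.4), 0.0614, 10389)
```

View pics/w5.png

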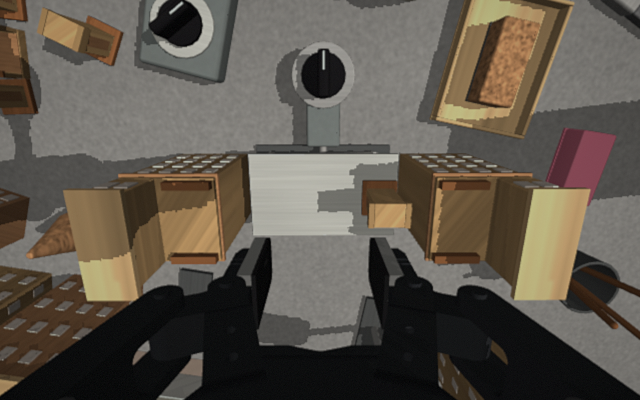

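```bash
python3 - <<'E'
from h import *
pick_pier((.5573,-.2928),-1.377); place_pier(.024); st()
pick_pier((.4669,-.1783),1.288); place_pier(-.024); st()
reach(.56,.13,.36,best((.56,.13),.172))
im,W=shot("wrist","w6")
for k in (.072,.024,-.024): q=slot(k); print(rect(W,.128,.142,(q[0]-.04,q[0]+.04,q[1]-.03,q[1]+.03)),q)
E
```

```text
t=23.9 pos [ 0.5579 -0.2932  0.0743] w 0.0275 F [-0.4  0.6  5.2] T [ 0.01 -0.07 -0.01] q6 -0.80
contact True
t=27.5 pos [0.6049 0.1655 0.1358] w 0.0274 F [-0.5  0.3  3.1] T [0.   0.06 0.05] q6 -0.03
t=28.5 pos [0.6045 0.1654 0.3298] w 0.0451 F [-0.6  0.3 -0.6] T [-0.01 -0.06  0.04] q6 -0.03
t=31.4 pos [ 0.4674 -0.1786  0.0739] w 0.0276 F [-0.2 -0.   5.3] T [ 0.1   0.03 -0.01] q6 -0.24
contact True
t=34.6 pos [0.613  0.118  0.1357] w 0.0274 F [-0.1  0.7  3.1] T [0.03 0.09 0.  ] q6 -0.10
t=35.6 pos [0.6127 0.1181 0.3299] w 0.0450 F [-0.1 -0.1 -0.4] T [-0.02  0.01  0.02] q6 -0.10
(array([0.5982, 0.2079]), array([54.7, 28.5]), np.float64(-1.402), 0.1364, 1289) [0.59647697 0.2127376 ]
(array([0.6046, 0.1705]), array([55.5, 28.7]), np.float64(-1.395), 0.1364, 1321) [0.60469232 0.16544587]
(array([0.6139, 0.1167]), array([45.1, 29.1]), np.float64(-1.399), 0.1363, 1100) [0.61290768 0.11815413]
```

View pics/w6.png

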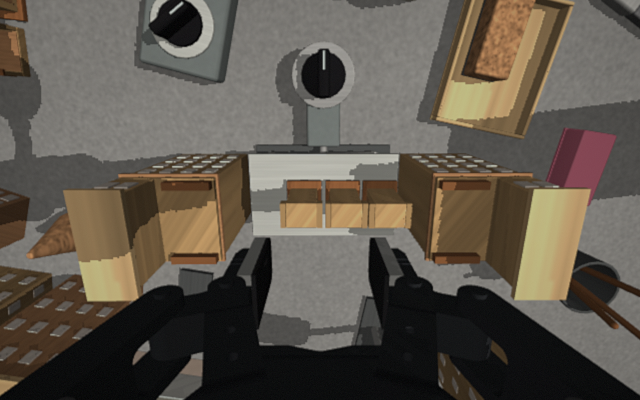

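```bash
python3 - <<'E'
from h import *
W=np.load("pics/w6_W.npy"); m=(W[...,2]>.128)&(W[...,2]<.145)&(W[...,0]>.55)&(W[...,0]<.67)&(W[...,1]>.05)&(W[...,1]<.25)
P=W[m][:,:2]-np.array([.6083,.1412]); s=-P[:,0]*np.sin(YA)+P[:,1]*np.cos(YA)
h,e=np.histogram(s*1000,bins=np.arange(-60,110,1.)); print(list(zip(e.astype(int),h)))
im=cv2.imread("pics/w6.png"); cv2.imwrite("pics/w6c.png",cv2.resize(im[140:250,230:430],None,fx=4,fy=4))
E
```

```text
[(np.int64(-60), np.int64(0)), (np.int64(-59), np.int64(0)), (np.int64(-58), np.int64(0)), (np.int64(-57), np.int64(0)), (np.int64(-56), np.int64(0)), (np.int64(-55), np.int64(0)), (np.int64(-54), np.int64(0)), (np.int64(-53), np.int64(0)), (np.int64(-52), np.int64(0)), (np.int64(-51), np.int64(0)), (np.int64(-50), np.int64(0)), (np.int64(-49), np.int64(0)), (np.int64(-48), np.int64(19)), (np.int64(-47), np.int64(23)), (np.int64(-46), np.int64(25)), (np.int64(-45), np.int64(25)), (np.int64(-44), np.int64(26)), (np.int64(-43), np.int64(24)), (np.int64(-42), np.int64(22)), (np.int64(-41), np.int64(25)), (np.int64(-40), np.int64(26)), (np.int64(-39), np.int64(26)), (np.int64(-38), np.int64(24)), (np.int64(-37), np.int64(25)), (np.int64(-36), np.int64(23)), (np.int64(-35), np.int64(21)), (np.int64(-34), np.int64(24)), (np.int64(-33), np.int64(23)), (np.int64(-32), np.int64(21)), (np.int64(-31), np.int64(22)), (np.int64(-30), np.int64(25)), (np.int64(-29), np.int64(26)), (np.int64(-28), np.int64(26)), (np.int64(-27), np.int64(26)), (np.int64(-26), np.int64(26)), (np.int64(-25), np.int64(2
[... 3290 characters left out ...]
 np.int64(22)), (np.int64(86), np.int64(30)), (np.int64(87), np.int64(20)), (np.int64(88), np.int64(21)), (np.int64(89), np.int64(29)), (np.int64(90), np.int64(23)), (np.int64(91), np.int64(23)), (np.int64(92), np.int64(25)), (np.int64(93), np.int64(26)), (np.int64(94), np.int64(22)), (np.int64(95), np.int64(0)), (np.int64(96), np.int64(0)), (np.int64(97), np.int64(0)), (np.int64(98), np.int64(0)), (np.int64(99), np.int64(0)), (np.int64(100), np.int64(0)), (np.int64(101), np.int64(0)), (np.int64(102), np.int64(0)), (np.int64(103), np.int64(0)), (np.int64(104), np.int64(0)), (np.int64(105), np.int64(0)), (np.int64(106), np.int64(0)), (np.int64(107), np.int64(0)), (np.int64(108), np.int64(0))]
```

View pics/w6c.png

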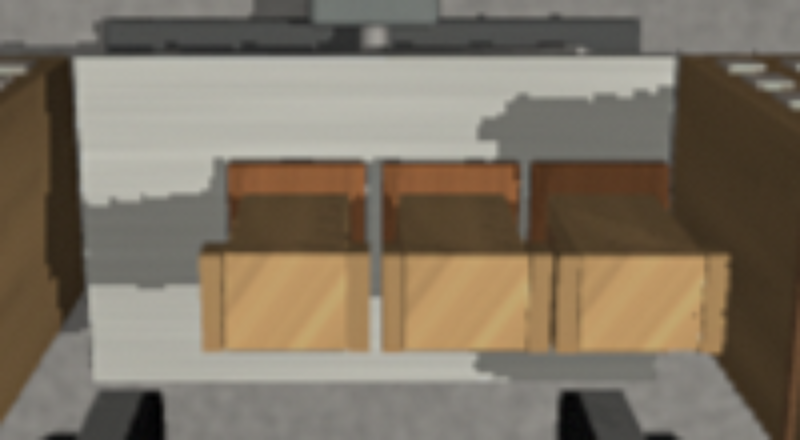

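```bash
python3 - <<'E'
from h import *
pick_pier((.4374,-.2971),-1.513); place_pier(-.0726); st()
reach(.56,.13,.36,best((.56,.13),.172))
im,W=shot("wrist","w7")
cv2.imwrite("pics/w7c.png",cv2.resize(im[140:250,230:430,::-1],None,fx=4,fy=4))
m=(W[...,2]>.128)&(W[...,2]<.145)&(W[...,0]>.55)&(W[...,0]<.67)&(W[...,1]>.04)&(W[...,1]<.25)
P=W[m][:,:2]-np.array([.6083,.1412]); s=-P[:,0]*np.sin(YA)+P[:,1]*np.cos(YA); x=P[:,0]*np.cos(YA)+P[:,1]*np.sin(YA)
h,e=np.histogram(s*1000,bins=np.arange(-105,100,1.)); print([int(a) for a,b in zip(e,h) if b<10], W[m][:,2].min(),x.min(),x.max())
# deck and height of all
reach(.47,-.40,.36,best((.47,-.4),0.05,0.8)); im,W=shot("wrist","w8"); st()
for z0,z1 in ((.036,.05),(.006,.018)):
  m=(W[...,2]>z0)&(W[...,2]<z1)&(W[...,0]>.43)&(W[...,0]<.6)&(W[...,1]>-.62)&(W[...,1]<-.25)
  P=W[m][:,:2]; c,sz,a=cv2.minAreaRect((P*1000).astype(np.float32)); print(c,sz,a)
E
```

```text
t=40.1 pos [ 0.4379 -0.2975  0.074 ] w 0.0276 F [-0.4  0.4  5.4] T [ 0.06  0.05 -0.03] q6 -0.80
contact True
t=43.6 pos [0.6213 0.0701 0.1357] w 0.0274 F [-1.8  0.1  4.6] T [-0.04  0.12 -0.02] q6 -0.18
t=44.6 pos [0.621  0.0703 0.3298] w 0.0452 F [ 0.4 -0.   0.2] T [-0.05  0.04 -0.05] q6 -0.18
[-105, -104, -103, -102, -101, -100, -99, -98, -97, -49, -7, -2, -1, 0, 95, 96, 97, 98] 0.12801234330248723 -0.039417921919984264 0.04336659760859812
t=48.1 pos [ 0.4705 -0.3994  0.3601] w 0.0450 F [ 0.3 -0.7  0.6] T [ 0.01  0.02 -0.04] q6 0.69
(510.2333679199219, -421.4265441894531) (62.289710998535156, 291.94903564453125) 4.60471248626709
(508.79791259765625, -421.69439697265625) (47.70461654663086, 290.7000427246094) 4.596275806427002
```

View pics/w7c.png

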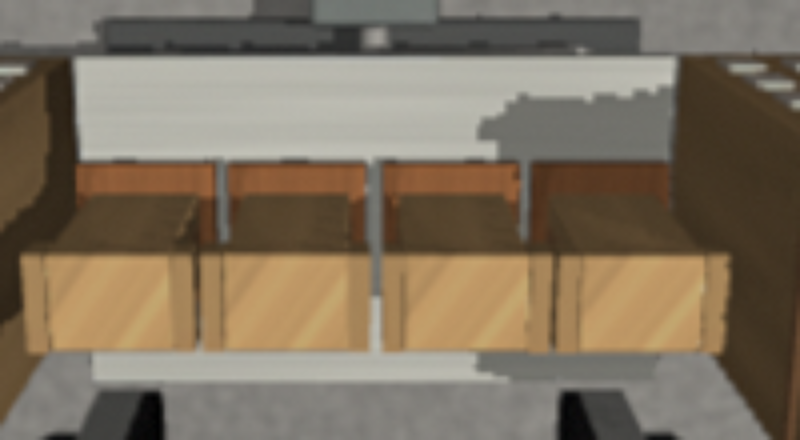

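View pics/w8.png

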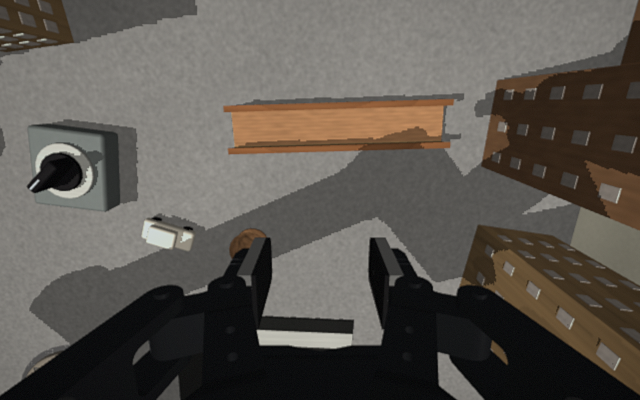

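```bash
python3 - <<'E'
from h import *
p=(.5098,-.4215); y=best(p,np.pi/2+.0803); reach(*p,.15,y); command_gripper(.085,50)
print(line(*p,.031,y,.15,6)); st()
command_gripper(.04,50); st()
line(*p,.12,y,.15); shot("wrist","w9"); im,W=shot("scene","s9"); st()
line(*p,.37,y,.3)
q=(.6081,.142); y=best(q,np.pi/2+.173); reach(*q,.37,y); st()
shot("top","t9"); shot("wrist","w9b")
E
```

```text
False
t=50.9 pos [ 0.5103 -0.422   0.032 ] w 0.0850 F [ 0.5 -0.8  0.5] T [ 0.06 -0.01 -0.04] q6 -0.89
t=51.3 pos [ 0.5102 -0.422   0.0324] w 0.0591 F [-0.5  1.3  6.8] T [0.11 0.29 0.01] q6 -0.89
t=52.1 pos [ 0.5091 -0.4208  0.1182] w 0.0592 F [-0.3  0.2 -4. ] T [-0.03 -0.01  0.03] q6 -0.89
t=55.1 pos [0.6084 0.1409 0.3699] w 0.0589 F [ 0.3 -0.1 -2.3] T [-0.03  0.01 -0.01] q6 -0.07
```

View pics/w9b.png

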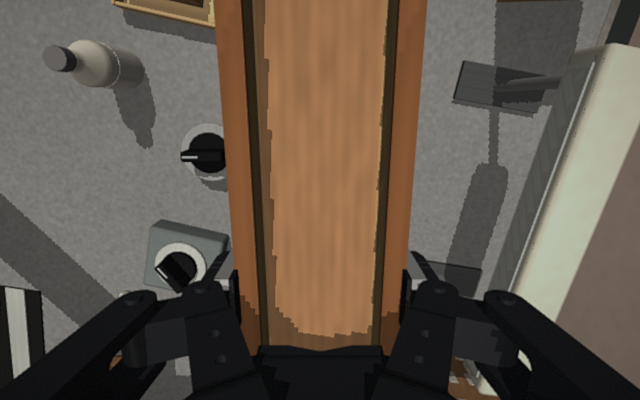

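View pics/t9.png

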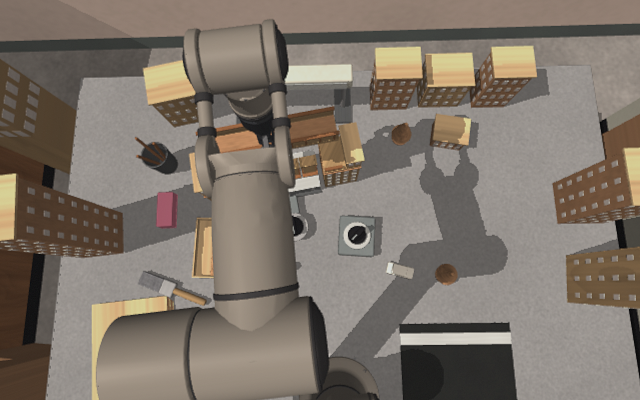

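```bash
python3 - <<'E'
from h import *
q=(.6081,.142); y=best(q,np.pi/2+.173)
line(*q,.215,y,.2); st()
print(line(*q,.188,y,.05,6)); st()
command_gripper(.08); st()
line(*q,.37,y,.25)
reach(.50,.10,.42,best((.50,.1),.172)); st()
im,W=shot("wrist","w10"); shot("top","t10"); 
P=W[(W[...,2]>.185)&(W[...,2]<.208)&(W[...,0]>.45)&(W[...,0]<.72)&(W[...,1]>-.1)&(W[...,1]<.35)]
print(cv2.minAreaRect((P[:,:2]*1000).astype(np.float32)),np.median(P[:,2]))
E
```

```text
t=56.2 pos [0.6089 0.142  0.2164] w 0.0593 F [ 0.9 -0.6 -2.7] T [ 0.01 -0.03 -0.04] q6 -0.07
True
t=56.6 pos [0.6079 0.142  0.1915] w 0.0597 F [-1.7  0.7  3.4] T [-0.01  0.03 -0.01] q6 -0.07
t=57.0 pos [0.6074 0.1419 0.1904] w 0.0801 F [ 0.2 -0.1 -0.2] T [-0.02  0.   -0.08] q6 -0.07
t=59.3 pos [0.5001 0.1    0.4193] w 0.0801 F [ 0.  -0.2  0. ] T [ 0.02 -0.01  0.01] q6 -1.69
((601.3164672851562, 140.84527587890625), (82.27870178222656, 409.38018798828125), 9.932723045349121) 0.1999669761922695
```

View pics/w10.png

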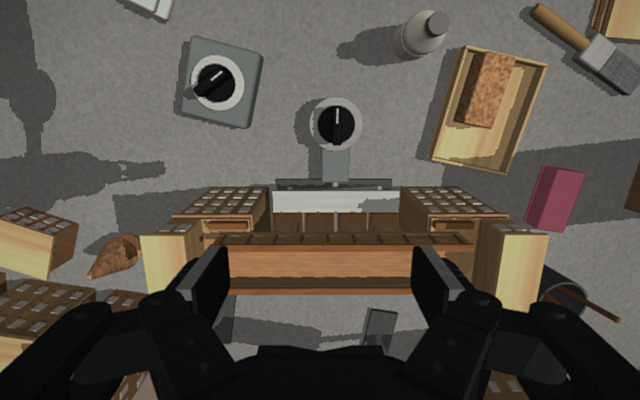

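View pics/t10.png

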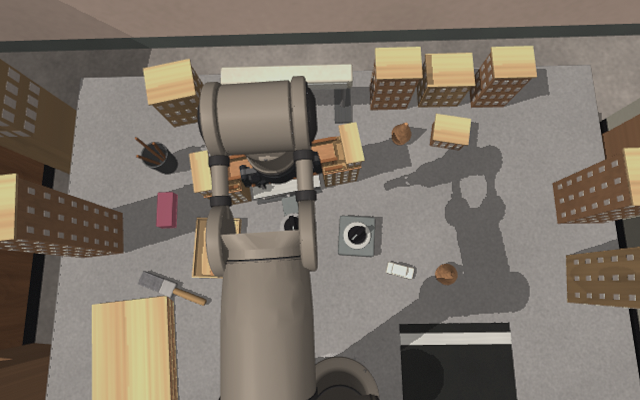

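```bash
cat >> h.py <<'E'
def deckz(n=3,tag=None):
    """scene-cam: mean height of deck slab & parapet & platform front strip over fixed world windows"""
    o=[]
    for i in range(n):
        im,W=shot("scene",tag if i==0 else None)
        d=W[...,:2]-np.array([.6135,.142]); s=-d[...,0]*np.sin(YA)+d[...,1]*np.cos(YA); x=d[...,0]*np.cos(YA)+d[...,1]*np.sin(YA)
        z=W[...,2]; f=lambda m:(np.mean(z[m])*1000 if m.sum()>5 else np.nan)
        o.append([f((abs(s)<.13)&(abs(x)<.018)&(z>.163)&(z<.180)), f((abs(s)<.13)&(abs(x)<.036)&(z>.193)&(z<.212)),
                  f((abs(s)<.09)&(x<-.045)&(x>-.055-.01)&(z>.055)&(z<.1)),
                  ((abs(s)<.13)&(abs(x)<.018)&(z>.163)&(z<.180)).sum()])
    return np.round(np.mean(o,0),2),np.round(np.std(o,0),2)
E
python3 - <<'E'
from h import *
W=np.load("pics/w10_W.npy"); print(rect(W,.066,.082,(.41,.51,.07,.16)))
print(deckz(4,"s10"))
E
```

```text
(array([0.4604, 0.1157]), array([51.4, 12.8]), np.float64(0.185), 0.0732, 386)
(array([170.76, 199.14,    nan, 435.75]), array([0.2 , 0.13,  nan, 1.79]))
```

```bash
python3 -c "
import cv2;im=cv2.imread('pics/s10.png');cv2.imwrite('pics/s10c.png',cv2.resize(im[150:290,260:460],None,fx=4,fy=4))"
```

```text
(no output)
```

View pics/s10c.png

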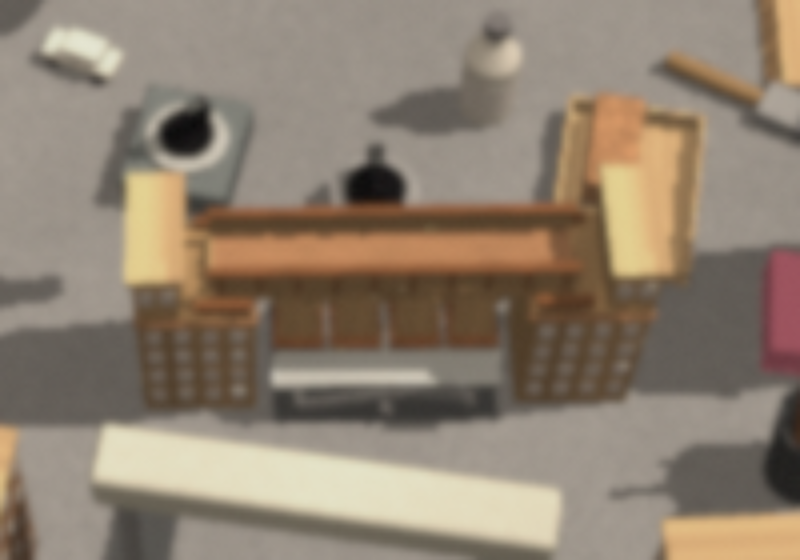

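```bash
sed -i 's/(x<-.045)&(x>-.055-.01)/(x>.038)\&(x<.052)/' h.py; python3 - <<'E'
from h import *
k=(.4607,.1160); y=best(k,.173,-1.5); print(y)
print(deckz(4))
reach(*k,.20,y); command_gripper(.05,60)
print(line(*k,.074,y,.12,6)); st()
command_gripper(.005,60); s=st()
q=np.array(s['joint_positions'])
for i in range(2):
    q=q.copy(); q[5]+=.2; r.movej(q); st()
print(deckz(4))
E
```

```text
3.314592653589793
(array([170.73, 199.25,  60.49, 432.75]), array([0.08, 0.19, 0.13, 5.4 ]))
False
t=62.3 pos [0.4611 0.116  0.0745] w 0.0503 F [-0.  -0.3 -0.6] T [-0.02 -0.05 -0.  ] q6 -1.66
t=62.7 pos [0.4608 0.1167 0.0747] w 0.0129 F [-1.2  4.9  5.5] T [ 0.69  0.28 -0.04] q6 -1.66
t=63.0 pos [0.4608 0.1166 0.0747] w 0.0128 F [-0.3 -0.4 -1.6] T [-0.3  -0.02 -0.1 ] q6 -1.46
t=63.3 pos [0.4608 0.1165 0.0748] w 0.0128 F [-0.5 -1.   0.5] T [-0.52  0.09 -0.13] q6 -1.26
(array([170.72, 199.5 ,  62.66, 431.25]), array([0.12, 0.09, 0.2 , 4.26]))
```

```bash
python3 - <<'E'
from h import *
s=r.read_state(); q=np.array(s['joint_positions'])
for i in range(5):
    q=q.copy(); q[5]+=.4; r.movej(q); st()
print(deckz(6,"s11"))
E
```

```text
t=64.0 pos [0.4606 0.1163 0.0747] w 0.0130 F [-1.6 -4.6  1.3] T [-0.91  0.22 -0.12] q6 -0.87
t=64.5 pos [0.4604 0.1162 0.0747] w 0.0126 F [-1.1 -6.5  2.7] T [-1.12  0.47 -0.11] q6 -0.46
t=64.9 pos [0.4601 0.1161 0.0747] w 0.0127 F [-4.  -6.2  2.9] T [-1.11  0.62 -0.08] q6 -0.06
t=65.4 pos [0.4598 0.1162 0.0747] w 0.0128 F [-3.5 -6.4  3.1] T [-1.    0.74 -0.11] q6 0.34
t=65.9 pos [0.4596 0.1163 0.0747] w 0.0127 F [-4.9 -5.   4.9] T [-0.85  0.88 -0.07] q6 0.74
(array([170.67, 199.25,  75.33, 434.83]), array([0.11, 0.19, 0.23, 7.49]))
```

```bash
python3 - <<'E'
from h import *
s=r.read_state(); q=np.array(s['joint_positions'])
for i in range(2):
    q=q.copy(); q[5]+=.3; r.movej(q)
st(); print(deckz(8,"s12"))
for i in range(4):
    q=q.copy(); q[5]+=.06; r.movej(q); r.hold(.2); st(); print(deckz(8))
E
python3 -c "
import cv2;im=cv2.imread('pics/s12.png');cv2.imwrite('pics/s12c.png',cv2.resize(im[190:260,290:430],None,fx=5,fy=5,interpolation=cv2.INTER_CUBIC))"
```

```text
t=67.0 pos [0.4593 0.1166 0.0747] w 0.0129 F [-2.4 -0.   3.4] T [ 0.15  0.53 -0.14] q6 1.33
(array([170.66, 199.2 ,  77.99, 436.5 ]), array([0.2 , 0.13, 0.26, 4.56]))
t=67.8 pos [0.4593 0.1167 0.0747] w 0.0130 F [-4.1  3.9  4.3] T [ 0.75  0.72 -0.08] q6 1.39
(array([170.84, 199.23,  78.54, 437.88]), array([0.12, 0.13, 0.32, 5.04]))
t=68.7 pos [0.4593 0.1167 0.0747] w 0.0129 F [-3.2  3.9  3.9] T [ 0.79  0.76 -0.11] q6 1.45
(array([170.75, 199.17,  78.7 , 437.5 ]), array([0.07, 0.14, 0.25, 4.74]))
t=69.5 pos [0.4593 0.1167 0.0747] w 0.0130 F [-4.6  3.2  4.4] T [ 0.75  0.71 -0.08] q6 1.51
(array([170.65, 199.17,  79.14, 439.75]), array([0.11, 0.08, 0.35, 5.49]))
t=70.3 pos [0.4593 0.1167 0.0747] w 0.0127 F [-4.2  5.5  4.5] T [ 0.8   0.67 -0.09] q6 1.57
(array([170.97, 199.37,  79.71, 438.38]), array([0.11, 0.15, 0.33, 5.59]))
```

View pics/s12c.png

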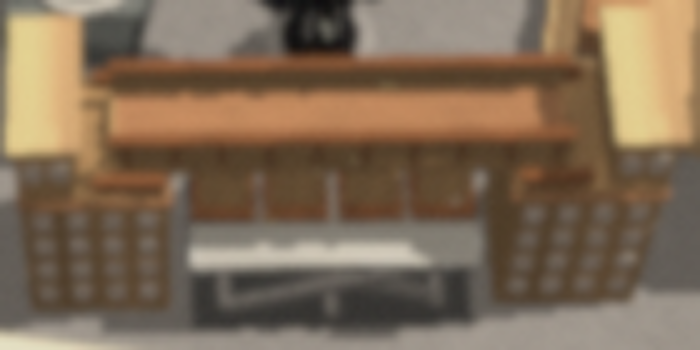

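```bash
python3 - <<'E'
from h import *
shot("scene","s13"); shot("top","t13"); st()
for t in ("s10","s12","s13"):
    W=np.load(f"pics/{t}_W.npy")
    print(t,[(rr,np.round(np.nanmedian(W[rr,330:380,:],0)*1000,1).tolist()) for rr in range(228,250,2)])
W=np.load("pics/t13_W.npy"); W0=np.load("pics/top0_W.npy")
E
python3 -c "
import cv2;im=cv2.imread('pics/t13.png');cv2.imwrite('pics/t13c.png',cv2.resize(im[110:260,180:380],None,fx=4,fy=4,interpolation=cv2.INTER_CUBIC))"
```

```text
t=70.8 pos [0.4593 0.1168 0.0747] w 0.0127 F [-5.   4.4  4.3] T [ 0.88  0.68 -0.05] q6 1.57
s10 [(228, [620.3, 136.4, 107.1]), (230, [621.0, 135.2, 93.3]), (232, [622.9, 137.9, 79.9]), (234, [626.5, 138.9, 67.9]), (236, [633.9, 139.9, 67.8]), (238, [637.6, 139.1, 61.4]), (240, [645.6, 141.6, 60.5]), (242, [652.4, 142.5, 59.5]), (244, [659.0, 143.4, 60.5]), (246, [664.6, 145.9, 57.6]), (248, [655.3, 144.8, 26.2])]
s12 [(228, [623.4, 137.0, 107.3]), (230, [624.6, 137.6, 93.0]), (232, [628.4, 138.5, 88.8]), (234, [633.9, 139.5, 82.9]), (236, [640.4, 140.2, 80.7]), (238, [648.7, 141.3, 82.7]), (240, [655.1, 142.2, 80.4]), (242, [663.6, 143.2, 81.1]), (244, [654.3, 143.3, 58.3]), (246, [647.7, 144.0, 11.6]), (248, [655.0, 144.8, 21.3])]
s13 [(228, [623.6, 136.9, 108.1]), (230, [624.1, 137.6, 93.0]), (232, [630.4, 138.6, 89.5]), (234, [634.5, 139.3, 83.2]), (236, [641.5, 140.4, 82.9]), (238, [648.7, 141.2, 81.7]), (240, [657.1, 142.3, 82.0]), (242, [662.5, 143.1, 81.6]), (244, [651.5, 143.2, 51.1]), (246, [645.9, 144.2, 14.0]), (248, [653.6, 146.6, 20.2])]
```

View pics/t13c.png

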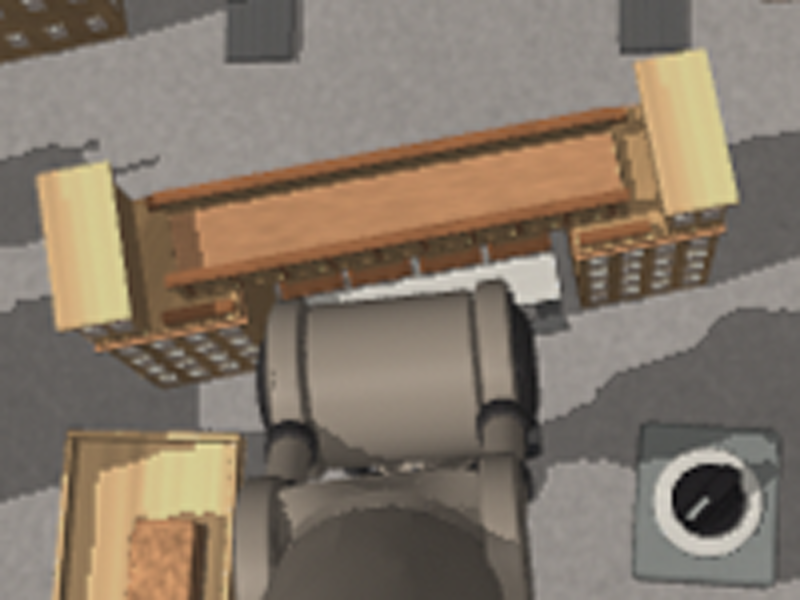

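```bash
cat >> h.py <<'E'
def topz(n=6):
    o=[]
    for i in range(n):
        im,W=shot("top"); d=W[...,:2]-np.array([.6057,.1417]); s=-d[...,0]*np.sin(YA)+d[...,1]*np.cos(YA); x=d[...,0]*np.cos(YA)+d[...,1]*np.sin(YA); z=W[...,2]
        f=lambda m:np.mean(z[m])*1000 if m.sum()>8 else np.nan
        D=(abs(x)<.017)&(z>.163)&(z<.18)
        o.append([f(D&(abs(s)<.125)),f(D&(s>.06)&(s<.125)),f(D&(s<-.06)&(s>-.125)),f((abs(s)<.14)&(abs(x)<.034)&(z>.192)&(z<.212)),f((abs(abs(s)-.19)<.018)&(abs(x)<.045)&(z>.21)&(z<.235)),
           f((x<-.035)&(x>-.052)&(s>-.085)&(s<-.03)&(z>.07)&(z<.1))])
    o=np.array(o); print('slab, +y, -y, parapet, storey, platform',o.mean(0).round(2),(o.std(0)/n**.5).round(2)); return o.mean(0)
E
python3 - <<'E'
from h import *
topz()
W=np.load("pics/t13_W.npy"); print(rect(W,.192,.212,(.5,.72,-.05,.33)))
W=np.load("pics/t13_W.npy");P=W[(W[...,2]>.192)&(W[...,2]<.212)&(W[...,0]>.5)&(W[...,0]<.72)&(W[...,1]>-.1)&(W[...,1]<.35)]
print(cv2.minAreaRect((P[:,:2]*1000).astype(np.float32)))
st()
E
```

```text
slab, +y, -y, parapet, storey, platform [172.36 172.39 172.36 200.99 223.01  84.23] [0.01 0.03 0.04 0.02 0.03 0.14]
(array([0.5798, 0.1371]), array([291.6,   9.9]), np.float64(-1.396), 0.2014, 464)
((602.7647705078125, 141.68563842773438), (88.91859436035156, 400.682373046875), 9.973946571350098)
t=71.2 pos [0.4593 0.1168 0.0747] w 0.0129 F [-4.3  4.2  4.7] T [ 0.84  0.77 -0.02] q6 1.57
```

```bash
python3 - <<'E'
from h import *
s=r.read_state(); q=np.array(s['joint_positions'])
for i in range(4):
    q=q.copy(); q[5]-=.06; r.movej(q); r.hold(.1); st(); topz(5)
E
```

```text
t=71.5 pos [0.4593 0.1168 0.0747] w 0.0130 F [-2.7  2.3  4.4] T [0.37 0.53 0.13] q6 1.52
slab, +y, -y, parapet, storey, platform [172.02 172.07 171.97 200.8  222.96  83.97] [0.01 0.05 0.05 0.02 0.02 0.09]
t=72.1 pos [0.4593 0.1167 0.0747] w 0.0131 F [-3.5  1.6  4.1] T [0.27 0.6  0.19] q6 1.46
slab, +y, -y, parapet, storey, platform [172.05 172.08 171.99 200.74 223.02  83.28] [0.01 0.03 0.04 0.03 0.02 0.05]
t=72.7 pos [0.4593 0.1167 0.0747] w 0.0126 F [-3.1 -0.2  3.9] T [0.11 0.64 0.12] q6 1.40
slab, +y, -y, parapet, storey, platform [172.07 172.15 172.07 200.74 222.97  83.15] [0.02 0.05 0.03 0.04 0.02 0.07]
t=73.3 pos [0.4593 0.1166 0.0747] w 0.0130 F [-2.9 -1.   4. ] T [-0.05  0.59  0.12] q6 1.34
slab, +y, -y, parapet, storey, platform [172.03 172.11 171.93 200.81 222.98  82.63] [0.01 0.04 0.04 0.06 0.03 0.21]
```

```bash
python3 - <<'E'
from h import *
s=r.read_state(); q=np.array(s['joint_positions'])
q[5]=1.49; r.movej(q); r.hold(.1); st(); v=topz(5)
for i in range(8):
    q=q.copy(); q[5]+=.015; r.movej(q); r.hold(.1); print(round(q[5],3),end=' '); v=topz(6)
    if v[0]>172.13: break
st()
E
```

```text
t=73.9 pos [0.4593 0.1167 0.0747] w 0.0126 F [-4.   0.8  3.6] T [ 0.11  0.61 -0.03] q6 1.49
slab, +y, -y, parapet, storey, platform [172.05 172.02 172.11 200.76 223.06  83.61] [0.03 0.03 0.03 0.02 0.02 0.05]
1.505 slab, +y, -y, parapet, storey, platform [171.98 171.95 171.96 200.79 223.02  83.79] [0.02 0.06 0.03 0.02 0.01 0.08]
1.52 slab, +y, -y, parapet, storey, platform [172.04 172.08 172.07 200.77 222.99  83.8 ] [0.02 0.02 0.07 0.02 0.02 0.08]
1.535 slab, +y, -y, parapet, storey, platform [172.02 172.   172.05 200.8  223.01  84.03] [0.04 0.03 0.06 0.02 0.02 0.06]
1.55 slab, +y, -y, parapet, storey, platform [172.12 172.1  172.12 200.84 223.04  84.13] [0.01 0.05 0.03 0.03 0.01 0.09]
1.565 slab, +y, -y, parapet, storey, platform [172.22 172.16 172.27 200.93 223.01  84.07] [0.02 0.03 0.05 0.02 0.04 0.14]
t=77.4 pos [0.4594 0.1168 0.0747] w 0.0129 F [-4.4  2.7  4.5] T [0.66 0.66 0.09] q6 1.56
```

```bash
python3 - <<'E'
from h import *
command_gripper(.045); st(); v=topz(8)
E
```

```text
t=77.8 pos [0.4597 0.1165 0.0747] w 0.0450 F [ 0.7 -0.2  0.7] T [-0.02 -0.01 -0.03] q6 1.56
slab, +y, -y, parapet, storey, platform [172.24 172.25 172.22 200.88 223.01  84.23] [0.02 0.03 0.03 0.01 0.02 0.17]
```

```bash
python3 - <<'E'
from h import *
p=r.read_state()['eef_pos']; r.move_straight([p[0],p[1],.22],None,.2)
k=(.4334,-.0598); y=best(k,-.785,-1.0)
reach(*k,.20,y); command_gripper(.045,30)
im,W=shot("wrist","w14"); print(rect(W,.074,.09,(k[0]-.04,k[0]+.04,k[1]-.04,k[1]+.04)))
print(line(*k,.082,y,.12,6)); st()
command_gripper(.005,30); s=st(); 
q=np.array(s['joint_positions'])
for i in range(8):
    q=q.copy(); q[5]+=.2; r.movej(q); s=r.read_state(); print(round(q[5],2),round(s['joint_positions'][5],3),s['torque'].round(3),s['tau'][5].round(3),s['contact_force'].round(1))
E
```

```text
(array([ 0.4327, -0.0594]), array([48.9, 13.8]), np.float64(-0.786), 0.0812, 1210)
False
t=82.8 pos [ 0.4338 -0.0599  0.0825] w 0.0450 F [-0.2  0.3 -0.6] T [ 0.04 -0.    0.01] q6 -1.10
t=83.2 pos [ 0.4335 -0.0601  0.0826] w 0.0133 F [-2.6 -2.9  6.3] T [-0.25  0.4  -0.02] q6 -1.10
-0.9 -0.902 [-0.567  0.408 -0.027] 0.367 [-2.2 -3.6  1.7]
-0.7 -0.702 [-0.82   0.663 -0.021] 0.203 [-4.2 -5.5  2.1]
-0.5 -0.502 [-1.046  0.89  -0.087] 0.205 [-6.4 -5.7  3.1]
-0.3 -0.302 [-1.157  1.031 -0.011] 0.205 [-6.5 -6.5  4.2]
-0.1 -0.102 [-1.245  1.305 -0.012] 0.205 [-8.2 -7.   6.1]
0.1 0.098 [-1.222  1.48  -0.044] 0.204 [-9.  -7.2  6.6]
0.3 0.298 [-1.079  1.612 -0.088] 0.202 [-10.1  -6.7   8.8]
0.5 0.498 [-0.885  1.711  0.005] 0.2 [-10.7  -4.9   9.2]
```

View pics/w14.png

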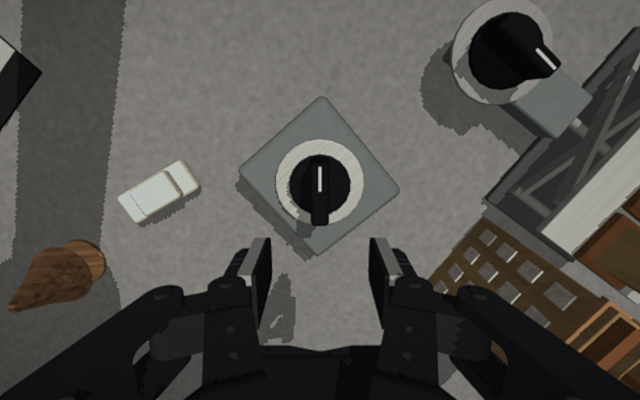

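```bash
python3 - <<'E'
from h import *
s=r.read_state(); q=np.array(s['joint_positions']); q[5]=.5
for i in range(18):
    q=q.copy(); q[5]+=.06; r.movej(q); s=r.read_state(); print(round(q[5],2),round(s['joint_positions'][5],3),s['torque'].round(3),s['tau'][5].round(3),s['contact_force'].round(1))
    if s['tau'][5]>.7: break
E
```

```text
0.56 0.556 [-0.393  0.319 -0.033] 0.129 [-3.4 -2.4  2.7]
0.62 0.617 [-0.333  0.478 -0.096] 0.142 [-4.5 -1.6  4.8]
0.68 0.677 [-0.192  0.674 -0.034] 0.089 [-4.1 -0.6  5.4]
0.74 0.737 [-0.147  0.598 -0.064] 0.089 [-3.8  0.3  6.1]
0.8 0.797 [-0.053  0.67  -0.021] 0.111 [-4.5  0.4  5.7]
0.86 0.855 [0.055 0.753 1.201] 1.339 [-5.6  0.3  7.2]
```

```bash
python3 - <<'E'
from h import *
r.hold(.2); st(); command_gripper(.045); st()
p=r.read_state()['eef_pos']; r.move_straight([p[0],p[1],.22],None,.2)
im,W=shot("wrist","w15"); print(rect(W,.074,.09,(.39,.47,-.1,-.02)))
p=r.read_state()['eef_pos']
reach(.36,-.12,.36,best((.36,-.12),.172)); topz(8)
shot("top","t15"); st()
W=np.load("pics/t15_W.npy")
cv2.imwrite("pics/t15c.png",cv2.resize(cv2.imread("pics/t15.png")[100:300,130:530],None,fx=2,fy=2))
im,_=shot("scene","s15"); cv2.imwrite("pics/s15c.png",cv2.resize(im[140:280,210:490,::-1],None,fx=2.8,fy=2.8))
E
```

```text
t=87.3 pos [ 0.4305 -0.0598  0.0826] w 0.0133 F [-4.8  0.9  7.5] T [0.04 0.81 1.19] q6 0.85
t=87.7 pos [ 0.4313 -0.0601  0.0825] w 0.0451 F [ 0.3 -0.9 -0.1] T [-0.01  0.03  0.  ] q6 0.86
(array([ 0.4335, -0.0593]), array([49.7, 14. ]), np.float64(0.461), 0.0813, 1031)
slab, +y, -y, parapet, storey, platform [172.21 172.19 172.17 200.94 223.01  84.23] [0.02 0.04 0.04 0.02 0.02 0.06]
t=89.8 pos [ 0.3601 -0.1198  0.3596] w 0.0449 F [ 0.6  0.1 -0.5] T [-0.08  0.    0.03] q6 0.87
```

View pics/t15c.png

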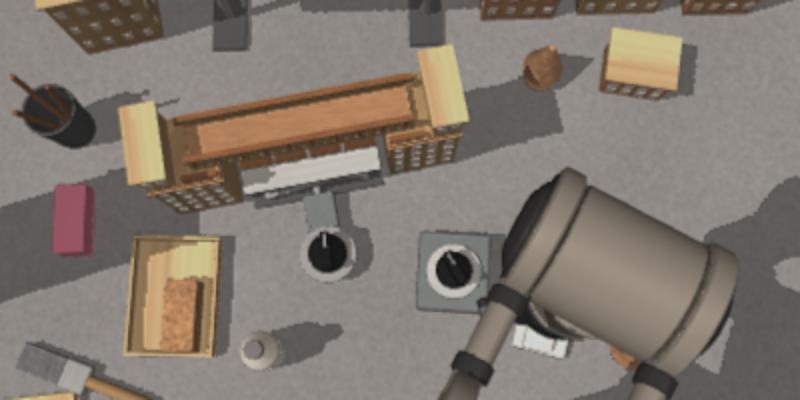

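View pics/s15c.png

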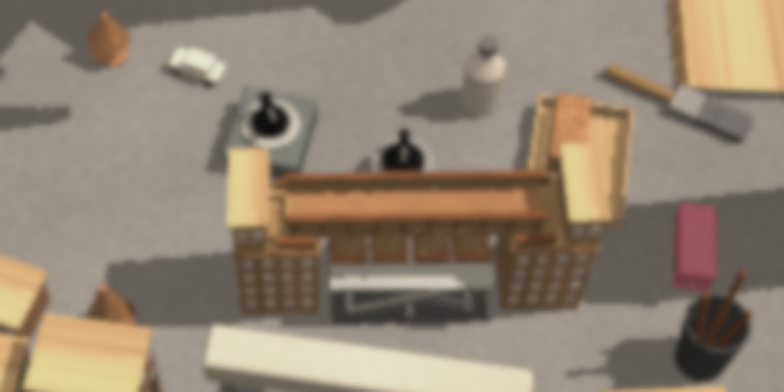

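```bash
python3 - <<'E'
from h import *
W=np.load("pics/t15_W.npy"); im=cv2.imread("pics/t15.png")
print('sander',rect(W,.038,.052,(.3,.52,.25,.43)),'tray c .4054 .3374 (top) inner 160x115 yaw -.035')
d=W[...,:2]-np.array([.6052,.1419]); s=-d[...,0]*np.sin(.173)+d[...,1]*np.cos(.173); x=d[...,0]*np.cos(.173)+d[...,1]*np.sin(.173); z=W[...,2]
m=(z>.194)&(z<.208)&(abs(s)<.155)&(abs(x)<.045); print('parapets s',s[m].min(),s[m].max(),'x',np.percentile(x[m],[1,99]), 'near parapet by s bins x',[(round(np.min(x[m&(abs(s-c)<.02)]),4),round(np.max(x[m&(abs(s-c)<.02)]),4)) for c in(-.12,0,.12)])
print('platform',rect(W,.078,.089,(.5,.72,.0,.3)))
cv2.imwrite("pics/t15t.png",cv2.resize(im[205:290,180:260],None,fx=6,fy=6)); cv2.imwrite("pics/t15d.png",cv2.resize(im[120:205,185:370],None,fx=4,fy=4))
E
```

```text
sander (array([0.3761, 0.3214]), array([96.9, 46.2]), np.float64(-0.031), 0.0444, 588) tray c .4054 .3374 (top) inner 160x115 yaw -.035
parapets s -0.1460261536891675 0.14575327416529996 x [-0.03002923  0.03270621] near parapet by s bins x [(np.float64(-0.0304), np.float64(0.0331)), (np.float64(-0.0306), np.float64(0.0331)), (np.float64(-0.03), np.float64(0.0326))]
platform (array([0.5745, 0.1363]), array([189.8,  47.1]), np.float64(-1.388), 0.0843, 875)
```

View pics/t15t.png

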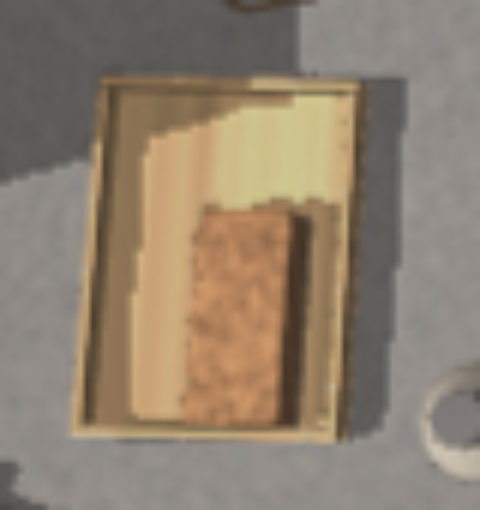

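View pics/t15d.png

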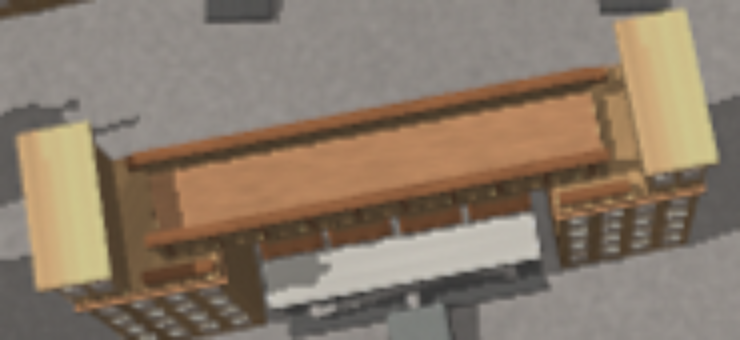

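```bash
python3 - <<'E'
from h import *
r.finish_job(); st()
E
```

```text
the job is handed in; nothing more can be done
the job is handed in; nothing more can be done
```

The job is done and handed in at about 90 s on the robot clock, in the order asked. `finish_job` reports no verdict, so what follows rests on my own last checks.

- **Sander:** the cork block lies flat in the tray (top face read 44 mm above the table, 45 expected). After I put it down near the middle it was knocked about 30 mm towards the tray wall. It is still inside, and I left it there.
- **Piers:** there were four, and all stand upright on the platform in a row along the span, about 48 mm apart. The end pier on the −y side has its foot about flush with the platform's edge.
- **Deck:** right way up on the seats and between the cheeks, within about 2 mm of centre across the span and 1 mm along it.
- **Jack:** raised about 22 mm. Backing off and creeping up again showed the contact point in the top camera's depth. The deck now sits about 0.2 mm above its resting height, and that held after I let go of the knob.
- **Dial:** turned clockwise about 1.9 rad until the torque jumped from near zero to about 1.2 N m, which I take as the end stop. The bar's angle afterwards agrees with that turn.

**Disagreements:**
- **Cameras:** the top camera read x about 2.5 mm less than the wrist camera, and the scene camera about 5 to 7 mm more than the top one. I used the wrist camera's values, confirmed from two opposite tool directions.
- **Jack rise:** the first platform-height readings from the scene camera, on a poorly chosen window, came out too low, so I did not use them.

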